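# Eject the mosaic tile with the push rod

### The arm

A 7-joint arm with a two-finger parallel gripper is mounted at the origin on the work surface. World frame = base frame: x ahead of the robot, y to its left, z up, the work surface at z = 0. Lengths are in m, angles in rad, forces in N, time in s.
With the tool pointing down it reaches from about 0.4 to 0.9 m from the base axis. Payload 5.5 kg.
Tool frame: the origin (TCP) lies midway between the tips of the shut fingers; the grasp point (between the pads) lies 19 mm behind it (manip.grip_depth is the distance from the TCP to the grasp point, in m); z points along the fingers, y is the line along which they close (so a half turn about z gives the same grasp; the last joint's range is limited). The gripper opens to 92 mm and grips with 3 to 60 N. Pads are 19 mm wide; open, the fingers measure 130 mm over their backs; the gripper's body (75 mm by 190 mm) begins 47 mm behind the grasp point.
Start: joints at [-0.947, 0.501, -0.427, 1.55, 0.221, 1.138, -0.21], TCP at [0.229, 0.608, 0.187] pointing down, gripper open.
Joint ranges: [-2.88, 2.88], [-0.31, 2.03], [-1.54, 1.56], [0.2, 2.42], [-1.41, 4.55], [0.19, 2.02], [-2.57, 2.57]. Speed limits (rad/s): [2.57, 2.57, 3.14, 3.14, 3.14, 3.14, 3.14].

### API

Orientations are given as a unit quaternion [x, y, z, w].
In Python, from bench import manip, effector, viewer gives the robot as it stands. Calls block until the motion is done:
- manip.move_pose(position, orientation): joint-space move of the TCP to a pose.
- manip.servo_line(position, ori=None, vel=0.15): straight line of the TCP; ori=None keeps the orientation; vel is the mean speed in m/s.
- manip.movej(angles): joint-space move.
- effector.open_jaws() and effector.close(f_grip=None): open the fingers fully, or close them until they stop; f_grip is the grip in N (None keeps the last).
- manip.sleep(seconds).
- manip.solve_ik(position, orientation): joint angles nearest the present ones, or None.
- viewer.get_image(name): name is "scene" or "top" or "wrist"; returns the picture (400x640x3 uint8, red, green, blue); there is no depth.
- viewer.get_calibration(name): a dict with "vfov" (degrees; the focal length in pixels is half the picture's height over the tangent of half this angle, whatever the lens; pixels are square), "cx", "cy" (the principal point, pixels), "eye" and "attitude" of the camera in the world. Camera axes: x right, y down, z forward; pixel columns grow to the right and rows downward; lengths in m; the calibration is good to about 2 mm. A picture is of the moment at which its call begins: read the wrist's pose just before it. get_calibration takes no time and is no camera call; for the wrist camera it gives the pose at the moment of the call.
A pose or a line that the arm cannot do raises manip.PlanningError and nothing moves.
- manip.hand_in(): hands the job in; it is judged then, once.
Readings, each from a call of its own:
- manip.current_clock(): time.
- manip.current_q(): joint angles.
- manip.current_joint_velocities(): joint speeds.
- manip.current_tau(): joint torques, N m.
- manip.current_tool_pos(): TCP position.
- manip.current_tcp_rot(): TCP orientation.
- manip.current_force(): force on the tool from outside, world axes, zero at the start.
- manip.current_wrist_torque(): the same for the moment, N m.
- manip.current_finger_gap(): finger opening in m.
- manip.current_gripper_force(): force on a finger pad.
Only numpy, scipy, OpenCV 4.12 (cv2) and the standard library are available. Lean on these libraries where they do the work, as an engineer would, in place of code of your own. Each camera call takes 0.05 s, during which the arm holds its last target. There are 200 camera calls.

### The job

Pull the red-handled push rod straight up out of the tool caddy and use its steel end to push the brass plunger inside the blue guard tube all the way down, so that the ejector slides the mosaic tile out from under the clear cover onto the open outfeed; do not touch the tile with the robot or the rod. Then let the plunger spring back up and leave the rod standing, handle up, in the steel wash pot. Leave the other tools in the caddy and everything else on the table where it is.

Things in the scene. Friction and masses are not known exactly. Their poses are not given: they have to be found in the camera images.
- rod: the push rod, a loose tool standing point-down in one of the caddy's four holes: bright red plastic handle with a black band, 22 mm diameter and 85 mm long, on a bare steel shaft 10 mm in diameter and 105 mm long; 190 mm overall, 90 to 160 g. Origin at the centre of the shaft's lower end, z up along the rod to the handle's end
- rod_tip (a point): lower end of the rod's steel shaft (the rod's origin)
- rod_grip (a point): point on the rod's axis in the red handle, 145 mm above the tip and 45 mm below the handle's top; the handle reaches from 40 mm below this point to 45 mm above it
- caddy: fixed wooden tool caddy, 56 (x) by 190 (y) by 80 mm high, with four square holes 15 mm wide and 70 mm deep in a row along its y, at y = -67.5, -22.5, 22.5 and 67.5 mm, x = 0. The tools stand on the hole floors, 10 mm above the table, with about 5 mm of play, in any order. The caddy and the wash pot may be on either side of the table. Origin at the centre of its underside
- jig: fixed blue tile ejector, 220 (x) by 90 (y) mm, base 20 mm thick, aluminium side rails 38 mm high. A blue guard tube stands at x = -75 mm, the brass plunger inside it. The tile lies on the base between the rails, under a clear cover (top 42 mm high, x = -35 to 25 mm). Pressing the plunger slides the tile along +x, 1.8 mm per mm of plunger. Origin at the centre of its underside, z up
- outfeed (a point): point on the top face of the ejector's base, x = 60 mm, in the middle of the open outfeed where the tile comes to lie: between the clear cover's edge (x = 25 mm) and a 14 mm high stop (x = 100 mm)
- guard_mouth (a point): centre of the guard tube's open top, 110 mm above the table; the tube is 44 mm outside and 24 mm inside diameter
- plunger (a joint): travel of the sprung plunger, m: 0 up, 0.032 fully down against its stop. It takes about 2 N to start and 8 to 10 N to bottom, and springs back up when let go. Fingers do not fit in the guard
- plunger_top (a point): centre of the plunger's flat brass top, 19 mm in diameter, straight below the guard's mouth: 30 mm below it when up, 62 mm below when fully down. It moves with the plunger
- tile: the finished mosaic tile, 60 by 60 by 10 mm, white with red, blue and gold chips, about 90 g, loose in the ejector. Origin at the centre of its underside; starts near x = 0 to 2 mm in the ejector's frame, 20 mm above the table
- pot: fixed open steel wash pot (dry), 80 mm outside diameter, wall 4 mm, 120 mm high, inner floor 5 mm above the table. Origin at the centre of its underside. A rod let go in it leans against the rim
- marker: loose yellow-handled tool in the caddy, 165 mm long, handle 18 mm in diameter; leave it. Origin at its lower end
- brush: loose blue-handled tool in the caddy, 160 mm long, handle 20 mm in diameter; leave it. Origin at its lower end
- pick: loose green-handled tool in the caddy, 168 mm long, handle 20 mm in diameter; leave it. Origin at its lower end
- glue: loose white glue bottle, orange cap, 54 mm diameter, 160 mm high, standing near the caddy (about 115 mm from its row of holes, on the caddy's +x side). Origin at its base
- blue_tub: loose open tub of blue glass pieces, 75 by 100 by 45 mm, near the caddy on its -x side. Origin at its base
- jar: loose amber jar, steel lid, 60 mm diameter, 95 mm high, near the pot. Origin at its base
- red_tub: loose open tub of red glass pieces, 75 by 100 by 45 mm, near the pot. Origin at its base

How it is judged:
On the way, in this order (a step that is already met when the one before it is completed fails the run):
1. the red-handled rod is drawn clear of its caddy hole, tip above the caddy's top (z of rod_tip in the frame of caddy above 0.09 m), for 0.1 s.
2. the plunger is pushed through at least 29 of its 32 mm by the rod (value of joint plunger above 0.029 m and contact force between rod and plunger above 0.5 N), for 0.1 s.
At the end, for the whole second after the job is handed in: The tile lies flat on the ejector's base with its centre 45 to 85 mm along +x from the ejector's centre, at rest; the plunger is back up (within 4 mm); the rod's tip is inside the wash pot, less than 30 mm above the table, the rod at rest with its handle up (leaning at most 0.8 rad) (x of tile in the frame of jig between 0.045 and 0.085 m and z of tile in the frame of jig between 0.016 and 0.026 m and angle between tile's own z axis and vertical below 0.1 rad and linear speed of tile below 0.02 m/s and value of joint plunger below 0.004 m and horizontal distance between rod_tip and pot below 0.037 m and z of rod_tip in the frame of pot between 0 and 0.03 m and angle between rod's own z axis and vertical below 0.8 rad and linear speed of rod below 0.03 m/s); the robot touches nothing.
It fails at once if another tool, the bottle, a tub or the jar is displaced by more than 30 mm or tipped over (distance of any of marker, brush, pick, glue, blue_tub, jar, red_tub from where it was at the start of the episode above 0.03 m or angle between any of marker, brush, pick, glue, blue_tub, jar, red_tub's own z axis and vertical above 0.5 rad).
It fails at once if the mosaic tile is touched by the robot or by the rod (contact force between any of the arm, the fingers, rod and tile above 0.5 N).
It also fails if it takes over 64 s, if anything falls off the work surface, if the arm or the gripper's body presses on something with over 40 N, if the wrist force passes 120 N, or if a joint passes its speed limit or range.

## Working session

There is one attempt and no reset: what is moved stays moved. The work goes in short steps, each a Python script; the robot and the scene stay as the last script left them, time stands still between calls to the robot, and variables do not carry over. Pictures are saved under pics/ and viewed, at most 12 in all, crops included, and the job is handed in when it is done.

```bash
ls; mkdir -p pics; python3 - <<'E'
from bench import manip, effector, viewer
import cv2
for n in("scene","top","wrist"):
    c=viewer.get_calibration(n); print(n,c)
    cv2.imwrite(f"pics/{n}0.png",cv2.cvtColor(viewer.get_image(n),cv2.COLOR_RGB2BGR))
print(manip.current_clock(),manip.current_tcp_rot(),manip.grip_depth)
E
```

```text
pics
scene {'vfov': 51.637722384056886, 'cx': 323.59125886994406, 'cy': 195.1609703980293, 'eye': array([1.33919955, 0.21751065, 0.77486443]), 'attitude': array([ 0.54146272,  0.71419736, -0.34921595, -0.27347483])}
top {'vfov': 53.426302762636794, 'cx': 316.96699971769954, 'cy': 199.66775202713015, 'eye': array([ 0.40968195, -0.00748372,  1.33327417]), 'attitude': array([-0.70142557,  0.71103171, -0.03403571,  0.0357443 ])}
wrist {'vfov': 64.26338541539398, 'cx': 317.34817308448874, 'cy': 198.39456402955372, 'eye': array([0.16168444, 0.63450716, 0.38353014]), 'attitude': array([0.81413711, 0.56372455, 0.0782996 , 0.11517191])}
0.15 [ 1.79395275e-01  9.83776798e-01 -7.21470938e-04 -1.64855729e-04] 0.0188
```

View pics/top0.png

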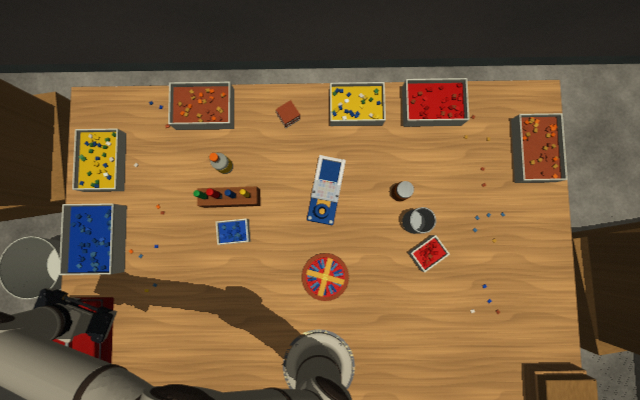

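View pics/scene0.png

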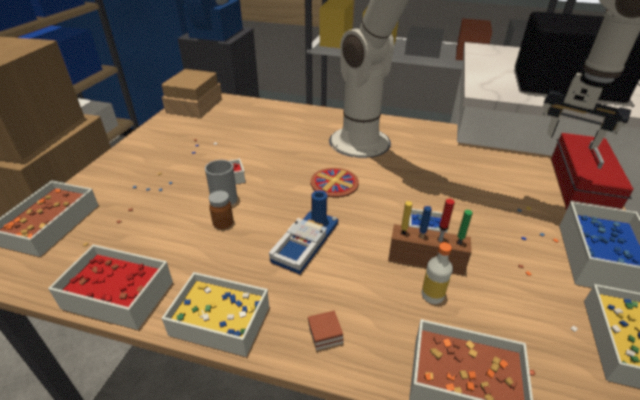

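The top picture (up is +x, left is +y) shows the caddy on the left, with the red handle second from left at about (210,192). The guard mouth is near (322,210), the pot rim near (418,220) and the glue near (219,162). The jig outfeed points up in the picture, along +x. The scene picture confirms the tool order.

```bash
cat > h.py <<'E'
import numpy as np, cv2
from scipy.spatial.transform import Rotation as R
from bench import manip, effector, viewer
def snap(n,f):
    c=viewer.get_calibration(n); im=cv2.cvtColor(viewer.get_image(n),cv2.COLOR_RGB2BGR)
    cv2.imwrite(f"pics/{f}.png",im); np.save(f"pics/{f}.npy",c,allow_pickle=True); return im,c
def load(f): return np.load(f"pics/{f}.npy",allow_pickle=True).item()
def foc(c): return 200/np.tan(np.radians(c['vfov'])/2)
def ray(c,p):
    d=R.from_quat(c['attitude']).apply([(p[0]-c['cx'])/foc(c),(p[1]-c['cy'])/foc(c),1]); return d/np.linalg.norm(d)
def plane(c,p,z):
    d=ray(c,p); return c['eye']+d*(z-c['eye'][2])/d[2]
def tri(*cp):   # list of (calib,pixel): least-squares point and residual
    A=np.zeros((3,3));b=np.zeros(3);L=[]
    for c,p in cp:
        d=ray(c,p);M=np.eye(3)-np.outer(d,d);A+=M;b+=M@c['eye'];L.append((M,c['eye']))
    x=np.linalg.solve(A,b); return x,max(np.linalg.norm(M@(x-e)) for M,e in L)
def proj(c,X):
    v=R.from_quat(c['attitude']).inv().apply(np.asarray(X)-c['eye']); return v[...,:2]/v[...,2:]*foc(c)+[c['cx'],c['cy']]
def down(yaw): # tool z down, tool y axis horizontal at heading yaw (world)
    y=np.array([np.cos(yaw),np.sin(yaw),0]);z=np.array([0,0,-1.]);return R.from_matrix(np.c_[np.cross(y,z),y,z]).as_quat()
E
python3 - <<'E'
from h import *
t=viewer.get_calibration('top');s=viewer.get_calibration('scene');w=viewer.get_calibration('wrist')
for n,p,z in [('red',(210,192),.2),('green',(197,194),.178),('yellow',(246,193),.175),('mouth',(322,210),.11),('pot',(418,220),.12),('glue',(213,157),.16),('jar',(404,188),.095),('jigend1',(331,157),.02),('jig front',(321,222),.02)]: print(n,plane(t,p,z).round(3))
print('red tri',tri((t,(210,192)),(s,(448,202))))
T=R.from_quat(manip.current_tcp_rot()); print(T.inv().apply(w['eye']-manip.current_tool_pos()),T.inv().apply(R.from_quat(w['attitude']).as_matrix().T).round(3), T.as_matrix().round(2))
E
```

```text
red [0.548 0.302 0.2  ]
green [0.546 0.346 0.178]
yellow [0.547 0.203 0.175]
mouth [ 0.499 -0.02   0.11 ]
pot [ 0.463 -0.313  0.12 ]
glue [0.659 0.305 0.16 ]
jar [ 0.565 -0.279  0.095]
jigend1 [ 0.683 -0.054  0.02 ]
jig front [ 0.465 -0.018  0.02 ]
red tri (array([0.54898413, 0.30284502, 0.1945574 ]), np.float64(0.00016469398874325854))
[ 0.07276537  0.00108583 -0.19772927] [[ 0.001  1.     0.001]
 [-0.961  0.001 -0.276]
 [-0.276 -0.     0.961]] [[-0.94  0.35 -0.  ]
 [ 0.35  0.94 -0.  ]
 [ 0.   -0.   -1.  ]]
```

```bash
python3 - <<'E'
from h import *
q=down(np.pi/2)
for i,p in enumerate([(.50,.27,.33),(.48,.10,.33),(.46,-.12,.33)]):
    if i==0: manip.servo_line([.25,.55,.33],vel=.3)
    manip.move_pose(p,q); snap('wrist',f'w{i}'); print(manip.current_clock())
I=[cv2.imread(f'pics/w{i}.png') for i in range(3)]
cv2.imwrite('pics/w01.png',np.vstack([I[0],I[1]])[:, :] if 0 else cv2.resize(np.vstack([I[0][20:320],I[1][20:320]]),(640,600)))
E
```

```text
2.2667
3.0333
3.9667
```

View pics/w01.png

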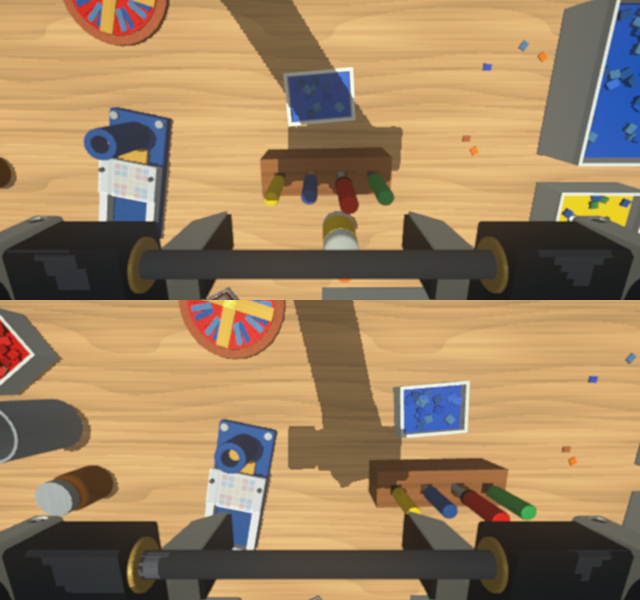

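View pics/w2.png

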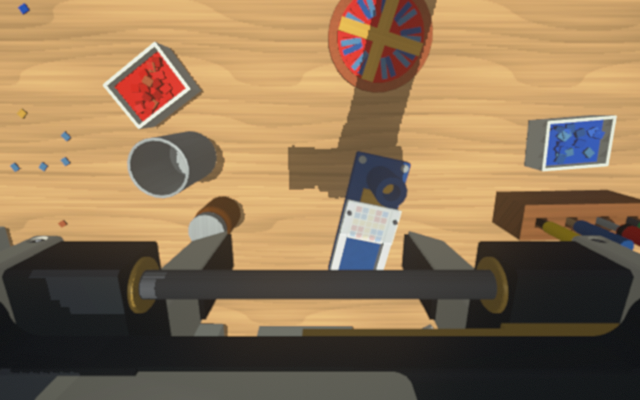

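```bash
python3 - <<'E'
from h import *
C=[load(f'w{i}') for i in range(3)]; t=viewer.get_calibration('top')
print('red',tri((C[0],(347,225)),(C[1],(498,234)),(t,(210,192))))
print('green',tri((C[0],(386,217)),(C[1],(528,231))))
print('yellow',tri((C[0],(271,217)),(C[1],(415,230))))
print('mouth',tri((C[0],(100,163)),(C[1],(236,176)),(C[2],(389,191))))
print('pot',tri((C[2],(159,167)),(t,(421,219))))
print('potplane',plane(C[2],(159,167),.12))
# handle masks: model silhouettes
I=[cv2.imread(f'pics/w{i}.png') for i in range(3)]
a=cv2.resize(I[0][150:250,240:400],None,fx=3,fy=3,interpolation=2)
b=cv2.resize(I[1][160:260,360:560],None,fx=2.4,fy=3,interpolation=2)
c=cv2.resize(I[1][130:230,190:290],None,fx=3,fy=3,interpolation=2)
d=cv2.resize(I[2][120:220,110:230],None,fx=3,fy=3,interpolation=2)
e=np.zeros((600,780,3),np.uint8)
e[:300,:480]=a;e[:300,480:]=c;e[300:,:480]=b[:300];e[300:,480:]=d[:,:300]
cv2.imwrite('pics/zoom.png',e)
E
```

```text
red (array([0.54854616, 0.3044854 , 0.1948296 ]), np.float64(0.003910893472457712))
green (array([0.54948255, 0.35261659, 0.17423282]), np.float64(0.00039881426373371845))
yellow (array([0.54921836, 0.21791043, 0.17416423]), np.float64(0.0010826079866363015))
mouth (array([ 0.49885351, -0.01544635,  0.10304078]), np.float64(0.006080743107891308))
pot (array([ 0.46540427, -0.32344595,  0.11635212]), np.float64(0.00117464232119522))
potplane [ 0.46373149 -0.32224455  0.12      ]
```

View pics/zoom.png

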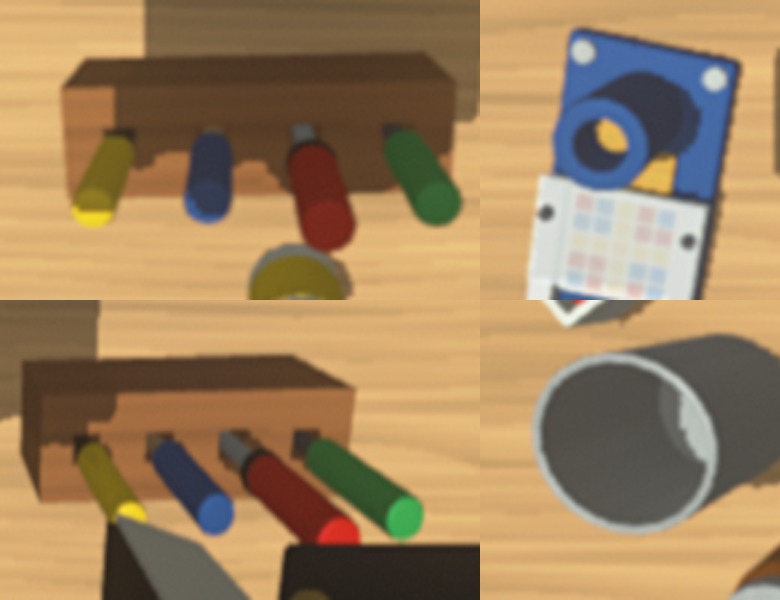

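Zoom: the red handle's top is at w0 (349.7,224.7) and w1 (502,238). The guard mouth is at w1 (230,178). The pot rim centre is at w2 (158,168).

```bash
python3 - <<'E'
from h import *
C=[load(f'w{i}') for i in range(3)]; t=viewer.get_calibration('top')
print('red',tri((C[0],(349.7,224.7)),(C[1],(502,238)),(t,(210,192))))
g=tri((C[0],(386,217.7)),(C[1],(528.7,232.3)));y=tri((C[0],(271,220.5)),(C[1],(414.6,231)))
print('green',g,'yellow',y); d=(g[0]-y[0])[:2]; print('row heading',np.degrees(np.arctan2(d[1],d[0])),np.linalg.norm(d))
print('mouth',tri((C[0],(101,164)),(C[1],(230,178.3)),(C[2],(389,191))),tri((C[0],(101,164)),(C[1],(230,178.3))))
for c,p in ((C[0],(101,164)),(C[1],(230,178.3)),(C[2],(389,191)),(t,(322,210))): print(plane(c,p,.11))
# caddy top edge corners in w0 at z=.08 (front/far long edge)
A=plane(C[0],(260.5,178.5),.08);B=plane(C[0],(391.5,177),.08);d=B-A;print('caddy edge',A,B,np.degrees(np.arctan2(d[1],d[0])))
I=cv2.imread('pics/w2.png'); cv2.imwrite('pics/z2.png',cv2.resize(I[140:240,330:430],None,fx=5,fy=5,interpolation=2))
E
```

```text
red (array([0.54824784, 0.30519771, 0.20043028]), np.float64(0.003652843679027354))
green (array([0.54991605, 0.35216003, 0.17642232]), np.float64(8.137670587648578e-05)) yellow (array([0.55227695, 0.21782291, 0.17355112]), np.float64(0.0025093247312990407))
row heading 91.00683679191165 0.13435785810605294
mouth (array([ 0.50027261, -0.01809214,  0.10337883]), np.float64(0.001239888910385493)) (array([ 0.50023653, -0.01652331,  0.10667562]), np.float64(0.0002416139194100927))
[ 0.49941453 -0.01417707  0.11      ]
[ 0.49974754 -0.01563581  0.11      ]
[ 0.49728249 -0.01992913  0.11      ]
[ 0.49861853 -0.02043564  0.11      ]
caddy edge [0.5249277  0.19040192 0.08      ] [0.52213785 0.37825616 0.08      ] 90.85084807866922
```

View pics/z2.png

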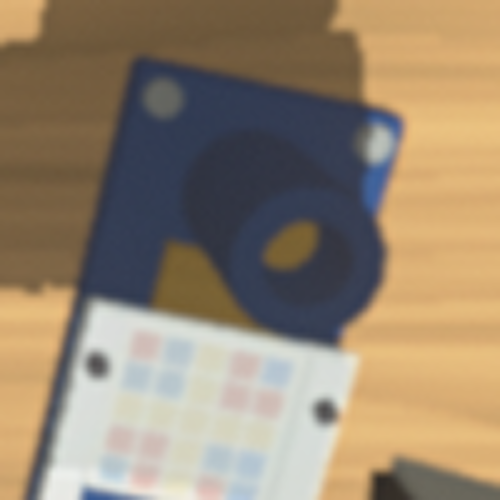

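```bash
python3 - <<'E'
from h import *
y0=np.radians(1); qn=manip.current_q()
best=None
for yaw in (y0,y0+np.pi):
    s=[manip.solve_ik(p,down(yaw)) for p in ([.5485,.305,.25],[.5485,.305,.141],[.499,-.017,.33],[.465,-.322,.33],[.465,-.322,.136])]
    print([None if a is None else np.round(a,2) for a in s])
    if all(a is not None for a in s):
        m=max(abs(a[6]) for a in s)
        if best is None or m<best[0]: best=(m,yaw)
yaw=best[1];print(best)
np.save('yaw.npy',yaw)
manip.move_pose([.5485,.305,.27],down(yaw))
manip.servo_line([.5485,.305,.141],vel=.15)
f0=manip.current_force();effector.close(50)
print(manip.current_finger_gap(),manip.current_gripper_force(),manip.current_force()-f0)
manip.servo_line([.5485,.305,.315],vel=.12)
print(manip.current_finger_gap(),manip.current_force()-f0,manip.current_tool_pos(),manip.current_clock())
snap('wrist','g0'); snap('scene','s1')
E
```

```text
[array([-0.33,  0.39, -0.29,  1.54,  0.12,  1.23, -0.63]), array([-0.37,  0.48, -0.24,  1.66,  0.13,  1.02, -0.64]), array([ 0.05,  0.09, -0.08,  1.73,  0.01,  1.32, -0.01]), array([ 0.38,  0.21,  0.22,  1.59, -0.05,  1.34,  0.62]), array([ 0.38,  0.38,  0.22,  1.83, -0.1 ,  0.94,  0.66])]
[array([-0.23,  0.41, -0.44,  1.54,  0.18,  1.24,  2.47]), array([-0.23,  0.51, -0.43,  1.65,  0.24,  1.03,  2.42]), None, array([-0.4 ,  0.49,  1.37,  1.62, -0.49,  1.44, -2.11]), array([-0.34,  0.82,  1.36,  1.85, -0.86,  1.22, -1.82])]
(np.float64(0.6623067427007325), np.float64(0.017453292519943295))
0.02106935543449036 49.99843418598175 [-0.12383732 -0.6609325  -0.86056854]
0.021152813466660866 [-0.78537273 -0.31610376 -2.68539303] [0.54807532 0.30466625 0.31396992] 9.7333
```

View pics/g0.png

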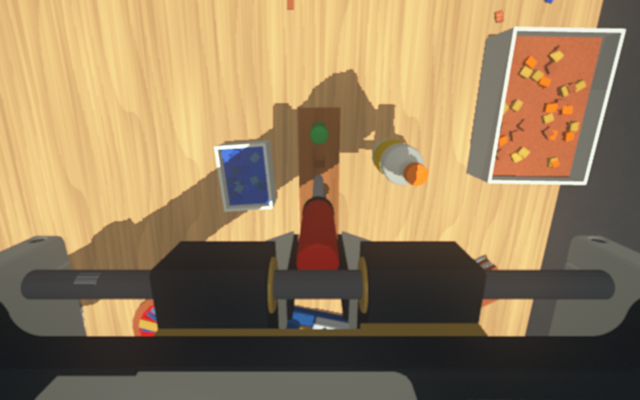

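```bash
python3 - <<'E'
from h import *
c=load('g0');T=R.from_quat(manip.current_tcp_rot());p=manip.current_tool_pos()
for h in (0,100,105): print(h,proj(c,p+T.apply([0,0,.131-h/1000])))
s=load('s1');
for h in (0,105,190): print(h,proj(s,p+T.apply([0,0,.131-h/1000])))
g=cv2.imread('pics/g0.png')[160:280,260:380];I=cv2.imread('pics/s1.png');a=proj(s,p+T.apply([0,0,.08])).astype(int)
print(a);z=I[a[1]-60:a[1]+60,a[0]-70:a[0]+70]
cv2.imwrite('pics/z3.png',np.hstack([cv2.resize(g,(400,400),interpolation=2),cv2.resize(z,(400,400),interpolation=2)]))
E
```

```text
0 [315.61698257 180.42042263]
100 [314.97565476 209.80533908]
105 [314.92984686 211.90420553]
0 [447.94039471 205.78158103]
105 [457.5242981  167.63257185]
190 [466.35666022 132.47509478]
[452 187]
```

View pics/z3.png

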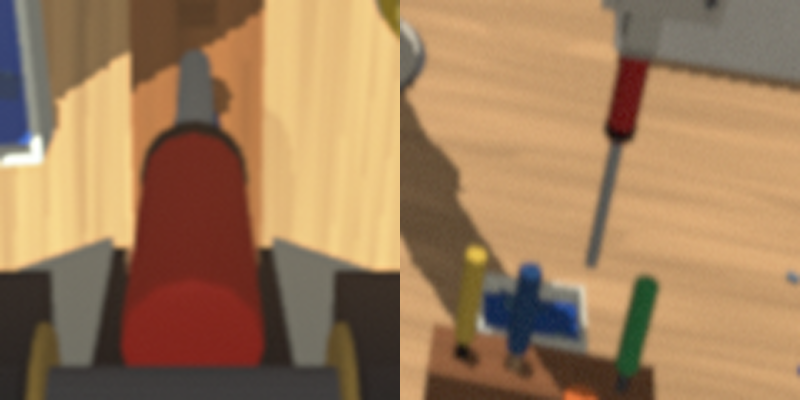

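Rod tip seen at wrist (318,178) and scene (449,206.5), within about 2 mm of the expected position. It hangs straight in the gripper. I'll hover over the guard mouth next.

```bash
python3 - <<'E'
from h import *
q=down(float(np.load('yaw.npy')))
manip.servo_line([.499,-.019,.315],ori=q,vel=.2)
manip.servo_line([.499,-.019,.249],vel=.15)
print(manip.current_tool_pos(),manip.current_clock(),manip.current_force())
I,s=snap('scene','s2');g,c=snap('wrist','g1');p=manip.current_tool_pos()
tip=p+[0,0,-.131];m=np.array([.499,-.019,.11])
a=proj(s,m).astype(int);b=proj(c,m).astype(int);print(a,b,proj(s,tip),proj(c,tip))
z=I[a[1]-50:a[1]+50,a[0]-50:a[0]+50];w=g[b[1]-50:b[1]+50,b[0]-50:b[0]+50]
cv2.imwrite('pics/z4.png',np.hstack([cv2.resize(w,(400,400),interpolation=2),cv2.resize(z,(400,400),interpolation=2)]))
E
```

```text
[ 0.49942979 -0.01859297  0.24946246] 12.2167 [ 0.44756887  0.1718592  -1.35001952]
[318 194] [314 178] [318.10852662 192.25938181] [315.46143587 180.58353782]
```

View pics/z4.png

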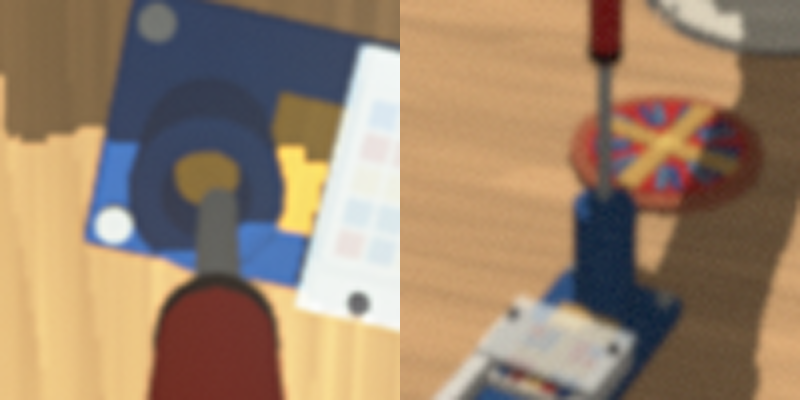

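Wrist crop: the mouth centre is at about (207,188) and the tip at (217,207). After parallax, the mouth lies about 1.5 mm in −x and 2.5 mm in +y from the tip axis. I'll correct for that, then descend in steps while watching the force.

```bash
python3 - <<'E'
from h import *
x,y=.498,-.0165
manip.servo_line([x,y,.249],vel=.05); f0=manip.current_force()
def go(z,v=.05):
    manip.servo_line([x,y,z],vel=v); f=manip.current_force()-f0; print(round(z,4),manip.current_tool_pos().round(4),f.round(2),round(manip.current_clock(),2)); return f
f=go(.230)
if abs(f[2])<3: f=go(.216)
if abs(f[2])<5:
    for z in np.arange(.211,.170,-.003):
        f=go(z,.04)
        if f[2]>20 or np.hypot(*f[:2])>12: break
    manip.sleep(.3); print(manip.current_finger_gap(),manip.current_force()-f0)
    snap('scene','s3');snap('wrist','g2')
E
```

```text
0.23 [ 0.4978 -0.0165  0.2296] [ 1.04  0.5  -0.19] 13.1
0.216 [ 0.4977 -0.0165  0.2156] [ 0.83  0.87 -0.55] 13.53
0.211 [ 0.4982 -0.0165  0.211 ] [ 0.36 -0.29 -1.03] 13.81
0.208 [ 0.4981 -0.0165  0.2081] [ 0.7  -0.01  1.72] 14.06
0.205 [ 0.4981 -0.0165  0.205 ] [-0.71  0.38  2.13] 14.31
0.202 [ 0.498  -0.0165  0.2019] [2.05 0.28 2.87] 14.56
0.199 [ 0.498  -0.0165  0.1989] [0.11 0.73 2.58] 14.81
0.196 [ 0.498  -0.0165  0.1959] [1.31 0.14 3.44] 15.06
0.193 [ 0.498  -0.0165  0.1929] [0.69 0.13 3.32] 15.31
0.19 [ 0.498  -0.0165  0.19  ] [0.55 0.63 4.42] 15.56
0.187 [ 0.498  -0.0165  0.1871] [ 0.11 -0.39  3.33] 15.81
0.184 [ 0.4981 -0.0165  0.1841] [0.17 0.33 5.78] 16.06
0.181 [ 0.4981 -0.0165  0.1812] [0.21 0.64 6.32] 16.31
0.178 [ 0.4986 -0.0165  0.1788] [0.71 0.35 8.3 ] 16.56
0.175 [ 0.5005 -0.0165  0.1784] [-2.67 -0.68 23.53] 16.81
0.02077780013317744 [-2.0677759   0.11539448 22.74280938]
```

The plunger bottomed: contact at TCP z 0.210, hard stop at 0.1785, about 32 mm of travel. Next I'll retract, check the tile, and carry the rod to the pot.

```bash
python3 - <<'E'
from h import *
q=down(float(np.load('yaw.npy')))
manip.servo_line([.498,-.0165,.205],vel=.08)
manip.servo_line([.498,-.0165,.32],vel=.15)
manip.servo_line([.465,-.323,.32],ori=q,vel=.25)
s,cs=snap('scene','s4'); g,c=snap('wrist','g3')
print(manip.current_finger_gap(),manip.current_clock(),manip.current_tool_pos())
print(proj(c,manip.current_tool_pos()+[0,0,-.131]),proj(c,[.465,-.323,.12]))
cv2.imwrite('pics/z5.png',np.hstack([cv2.resize(s[150:270,170:350],(450,300),interpolation=2),cv2.resize(g[60:260,220:420],(300,300),interpolation=2)]))
E
```

```text
0.02076333184432247 20.1333 [ 0.46567988 -0.32135212  0.32010023]
[315.49714837 180.71540042] [315.196924   169.88228898]
```

View pics/z5.png

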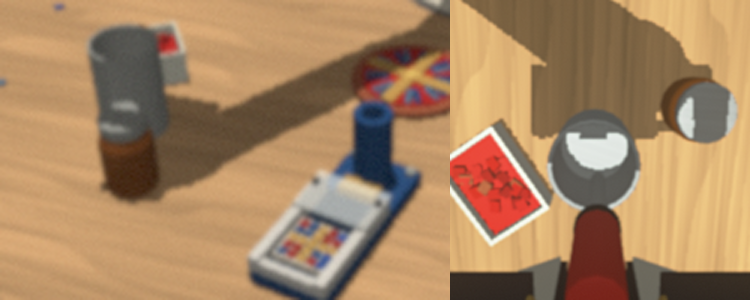

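The tile is out on the outfeed. The pot rim centre is at wrist (316,169), where I expected it. Lowering the rod.

```bash
python3 - <<'E'
from h import *
x,y=.4645,-.323
manip.servo_line([x,y,.25],vel=.15);f0=manip.current_force()
for z in (.2,.16,.146,.140,.137):
    manip.servo_line([x,y,z],vel=.1); f=manip.current_force()-f0; print(z,manip.current_tool_pos().round(4),f.round(2))
    if f[2]>6 or np.hypot(*f[:2])>8: break
if z<.147:
    effector.open_jaws(); manip.sleep(1); print(manip.current_finger_gap())
    manip.servo_line([x,y,.30],vel=.12)
    manip.servo_line([x-.02,y+.2,.35],vel=.25); manip.sleep(1)
    s,_=snap('scene','s5');g,_=snap('top','t5');print(manip.current_clock())
    cv2.imwrite('pics/z6.png',np.hstack([cv2.resize(s[130:270,150:350],(420,300),interpolation=2),cv2.resize(g[130:260,280:460],(380,300),interpolation=2)]))
E
```

```text
0.2 [ 0.4649 -0.3233  0.2006] [ 0.35 -0.09  0.07]
0.16 [ 0.4647 -0.3232  0.1603] [0.9  0.38 0.76]
0.146 [ 0.4642 -0.3228  0.1459] [ 0.66  0.87 -0.59]
0.14 [ 0.4643 -0.3229  0.1399] [ 0.04  1.28 -0.49]
0.137 [ 0.4644 -0.3229  0.1369] [0.51 1.38 0.05]
0.09176497177501895
28.5333
```

View pics/z6.png

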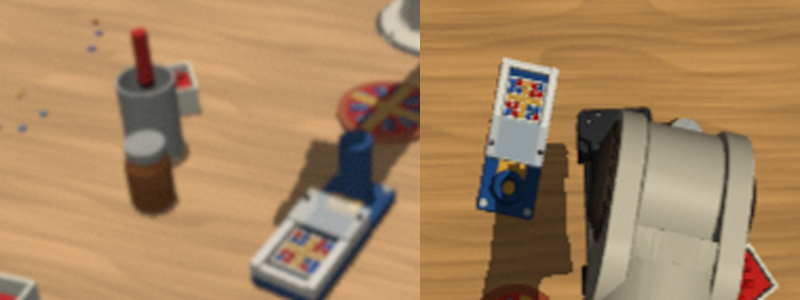

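The rod stands in the pot with its handle up, the tile is on the outfeed, the plunger has been released and the arm is clear. Handing in.

```bash
python3 -c "
from bench import manip
print(manip.hand_in())"
```

```text
the job is handed in; nothing more can be done
None
```

I handed the job in at about 28.5 s with no verdict returned: the plunger was pushed down about 32 mm and released, and the last pictures show the tile on the outfeed and the rod standing handle-up in the wash pot.

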